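# Make up the dark-honey gift set on the market stall

## Task

Make up the dark-honey gift set for the stall: stand the dark honey jar, the yellow beeswax candle and the amber dropper bottle upright in the green gift box, each in the bay sized for it (large, middle and small), setting the glass down gently rather than dropping it. Put the set's blank slate price board on the sloped wooden stand, face up with its long side up the slope, centred and resting squarely against the bottom lip. The pale creamed honey, the red candle and the green dropper bottle do not belong to the set: leave them standing where they are.

Things in the scene. Friction and masses are not known exactly. Their poses are not given: they have to be found in the camera images.
- gift_box: Green picket box, brown floor and 2 dividers, fixed. 90 (x) by 208 (y), 36 mm high; walls 5, floor 4 thick; dividers 4 thick, 30 high. Origin: centre of underside, z up. Three bays in a row along its y, each 80 mm wide in x: large, for the jar (80 long, centre y = -59 mm), middle, for the candle (62 long, y = +16), small, for the bottle (48 long, y = +75).
- stand: Wooden sloped stand, fixed, 44 wide (y), 80 high. Slope rises 32 deg from level towards +x (back); dark lip at its low -x edge, 15 mm proud. Origin: mid-stand at counter height, z up; -x faces the robot roughly. Slope meets lip at x -48, z 24 mm. Board home: underside centre at x -12, y 0, z 46, long axis up the slope, overhanging 7 mm each side. A board let go above the lip slides down to it.
- price_board: Blank slate price board in a brown wooden frame, lying face up: 84 mm long (x), 58 mm wide (y), 12 mm thick; dark face with one yellow hexagon outline. Origin: centre of the underside, z out of the face. Either short edge may rest on the lip. About 60 g.
- dark_jar: Dark honey jar (nearly black-brown honey, black lid): closed glass jar, upright, 60 mm in diameter (body and lid alike; slightly slimmer neck just under the lid), 80 mm tall, top 15 mm the lid, black label band. Origin: centre of the underside, z up. About 200 g.
- pale_jar: Creamed honey jar (pale cream honey, cream lid), not part of the set: closed glass jar, upright, 60 mm in diameter (body and lid alike; slightly slimmer neck just under the lid), 80 mm tall, top 15 mm the lid, black label band. Origin: centre of the underside, z up. About 200 g.
- yellow_candle: Yellow beeswax candle, upright: a plain cylinder of rolled honeycomb wax, 44 mm in diameter, 72 mm tall, with a 9 mm wick on top. Origin: centre of the underside, z up. About 90 g.
- red_candle: Red wax candle, not part of the set, upright: a plain cylinder of rolled honeycomb wax, 44 mm in diameter, 72 mm tall, with a 9 mm wick on top. Origin: centre of the underside, z up. About 90 g.
- amber_bottle: Amber-brown dropper bottle with white collar and bulb, upright: glass body 30 mm in diameter up to 64 mm height, 21 mm wide collar from 68 to 82 mm, narrow dropper bulb up to 98 mm; white label band. Origin: centre of the underside, z up. About 70 g.
- green_bottle: Green dropper bottle with black collar and bulb, not part of the set, upright: glass body 30 mm in diameter up to 64 mm height, 21 mm wide collar from 68 to 82 mm, narrow dropper bulb up to 98 mm; white label band. Origin: centre of the underside, z up. About 70 g.
Things that resemble listed ones, but are neither listed nor needed, are in the scene too. There is more than one size of the price_board; the job needs the smaller.

How it is judged:
At the end, for the whole second after the job is handed in: Jar, candle and bottle upright (0.15 rad) on the box floor, each in its bay (14 mm along the box); board face up on the slope (0.12 rad), squared (0.2 rad), within 7 mm of home at the lip and 14 mm sideways; all at rest; look-alikes upright, moved under 20 mm (y of dark_jar in the frame of gift_box between -0.073 and -0.045 m and x of dark_jar in the frame of gift_box between -0.028 and 0.028 m and z of each of dark_jar, yellow_candle, amber_bottle in the frame of gift_box below 0.01 m and angle between each of dark_jar, yellow_candle, amber_bottle, pale_jar, red_candle, green_bottle's own z axis and vertical below 0.15 rad and linear speed of each of dark_jar, yellow_candle, amber_bottle, price_board below 0.03 m/s and y of yellow_candle in the frame of gift_box between 0.002 and 0.03 m and x of yellow_candle in the frame of gift_box between -0.028 and 0.028 m and y of amber_bottle in the frame of gift_box between 0.061 and 0.089 m and x of amber_bottle in the frame of gift_box between -0.028 and 0.028 m and x of price_board in the frame of stand between -0.0194 and -0.0054 m and y of price_board in the frame of stand between -0.014 and 0.014 m and z of price_board in the frame of stand between 0.0393 and 0.0533 m and angle between price_board's own z axis and vertical between 0.4385 and 0.6785 rad and angle between the y axis of price_board and the y axis of stand, either way round below 0.2 rad and distance of each of pale_jar, red_candle, green_bottle from where it was at the start of the episode below 0.02 m); the robot touches nothing.
It fails at once if the pale jar, which is not part of the set, is moved by more than 20 mm or tipped over (distance of pale_jar from where it was at the start of the episode above 0.02 m or angle between pale_jar's own z axis and vertical above 0.5 rad).
It fails at once if the red candle, which is not part of the set, is moved by more than 20 mm or tipped over (distance of red_candle from where it was at the start of the episode above 0.02 m or angle between red_candle's own z axis and vertical above 0.5 rad).
It fails at once if the green bottle, which is not part of the set, is moved by more than 20 mm or tipped over (distance of green_bottle from where it was at the start of the episode above 0.02 m or angle between green_bottle's own z axis and vertical above 0.5 rad).
It fails at once if the dark honey jar is dropped into the gift box (faster than 0.6 m/s close above its floor) (horizontal distance between dark_jar and gift_box below 0.13 m and height (world z) of dark_jar below 0.045 m and linear speed of dark_jar above 0.6 m/s).
It fails at once if the amber bottle is dropped into the gift box (faster than 0.6 m/s close above its floor) (horizontal distance between amber_bottle and gift_box below 0.13 m and height (world z) of amber_bottle below 0.045 m and linear speed of amber_bottle above 0.6 m/s).
It also fails if it takes over 106 s, if anything falls off the work surface, if the arm or the gripper's body presses on something with over 40 N, if the wrist force passes 120 N, or if a joint passes its speed limit or range.

## Robot

A 6-joint arm with a two-finger parallel gripper is mounted at the origin on the work surface. World frame = base frame: x ahead of the robot, y to its left, z up, the work surface at z = 0. Lengths are in m, angles in rad, forces in N, time in s.
With the tool pointing down it reaches from about 0.375 to 0.975 m from the base axis. Payload 3.8 kg.
Tool frame: the origin (TCP) lies midway between the tips of the shut fingers; the grasp point (between the pads) lies 19 mm behind it; x points along the fingers, y is the direction in which the jaws open and shut, and the axes are right-handed (so a half turn about x gives the same grasp; the last joint's range is limited). The gripper opens to 85 mm and grips with 20 to 120 N. Pads are 22 mm wide; open, the fingers measure 114 mm over their backs; the gripper's body (76 mm by 85 mm) begins 54 mm behind the grasp point. The pads swing forward as they close: fully open they stand 13 mm farther back than shut.
Start: joints at [-1.229, 0.264, 1.604, -0, 1.274, -0.037], TCP at [0.25, -0.627, 0.231] pointing down, gripper open.
Joint ranges: [-2.63, 2.63], [-0.94, 2.18], [0.31, 2.57], [-1.31, 4.45], [0, 2.66], [-2.55, 2.55]. Speed limits (rad/s): [2.57, 2.57, 3.14, 3.14, 3.14, 3.14].

## Interface

Orientations are given as a rotation vector (axis times angle).
In Python, from workcell import read_state, read_camera, get_calibration, finish_job gives the robot as it stands. The module is installed in compiled form; this text tells all that it offers.
- The arm moves only by the shell command python3 -m creep 'ROWS' [FORCE]. ROWS is JSON, a list of rows, each a list of 3 entries, a list of its own where there are three numbers: the closure in counts, from 0 (fully open) to 255 (shut), then the shift along the world's x, y, z in mm, then the turn about the world's z in rad. In form: [[hand, [tx, ty, tz], spin], ...]. A call has exactly 8 rows; each row shifts and turns the commanded pose from where the row before left it; what a row does not reach is not made up. A row lasts 1/12 s, in which the tool goes at most 41.7 mm and 7.16 degrees, less where a joint would pass 70% of its speed; a pose out of reach is approached as far as the arm can. A call is refused whole if a number of a shift passes 41.7 or a number of a turn 0.125, either way. A call with a gripper value outside its range is refused whole. The fingers move at their own pace and stop on an object; FORCE is the grip in N (left out, the last holds). Time passes only in rows, so rows that do not move let the fingers close, or fill a call up. It gives the time, the measured TCP pose, the force and the opening at its end, in the units of the state.
- read_state(): the state, without advancing time (a new reading comes with each control period).
- read_camera(name): name is "side" or "top"; returns (picture, depth): 384x512x3 uint8, blue, green, red; 384x512 float32, m along the optical axis (not along the pixel's ray), 0 where there is no reading.
- get_calibration(name): a dict with "K" (3x3 intrinsics, pixels), "eye" and "orientation" of the camera in the world. Camera axes: x right, y down, z forward; pixel columns grow to the right and rows downward; lengths in m; the calibration is good to about 2 mm. A picture is of the moment at which its call begins. get_calibration takes no time and is no camera call.
- finish_job(): hands the job in, once; it reports no verdict.
The state is a dict: "time": time; "q": joint angles; "joint_vel": joint speeds; "joint_torque": joint torques, N m; "tool_pos": TCP position; "tcp_rot": TCP orientation; "wrist_force": force on the tool from outside, world axes, zero at the start; "torque": the same for the moment, N m; "width": opening from 0.0 (shut) to 1.0 (fully open).
Only numpy, scipy, OpenCV 4.12 (cv2) and the standard library are available. Lean on these libraries where they do the work, as an engineer would, in place of code of your own. Each camera call takes 0.05 s, during which the arm holds its last target.

## Working session

There is one attempt and no reset: what is moved stays moved. The work goes in short steps, Python scripts to look and compute and a shell command to move; the robot and the scene stay as the last step left them, time stands still between calls to the robot, and variables do not carry over. Pictures are saved under pics/ and viewed, and the job is handed in when it is done.

```bash
mkdir -p pics; python3 - <<'E'
from workcell import *
import cv2, numpy as np
for n in ("top","side"):
    p,d=read_camera(n); cv2.imwrite(f"pics/{n}0.png",p); np.save(f"{n}0.npy",d); np.save(f"{n}0c.npy",p)
    c=get_calibration(n); print(n,c)
print(read_state())
E
```

```text
top {'K': array([[355.91685143,   0.        , 260.11024878],
       [  0.        , 355.91685143, 194.02847967],
       [  0.        ,   0.        ,   1.        ]]), 'eye': array([ 0.38753857, -0.01317915,  0.93107066]), 'orientation': array([-2.14494417,  2.19408662, -0.08792441])}
side {'K': array([[475.53856202,   0.        , 245.2411671 ],
       [  0.        , 475.53856202, 189.05835607],
       [  0.        ,   0.        ,   1.        ]]), 'eye': array([0.22178409, 1.02508582, 1.02516906]), 'orientation': array([-0.37314042,  2.77308298, -1.21760871])}
{'time': 0.1, 'q': array([-1.22890213e+00,  2.64724478e-01,  1.60529739e+00,  5.10359594e-06,
        1.27370716e+00, -3.68934821e-02]), 'joint_vel': array([-0.00130622, -0.00202529, -0.00323804,  0.00215735,  0.00234704,
       -0.00028597]), 'joint_torque': array([ 1.06956653e-03, -5.16707540e+01, -3.68590200e+01, -6.50418770e-05,
        6.29025250e-03,  6.86671626e-06]), 'tool_pos': array([ 0.24938256, -0.62649659,  0.23002271]), 'tcp_rot': array([ 2.01472274,  0.38843316, -2.01537871]), 'wrist_force': array([-0.63327471,  0.59382778, -0.44889584]), 'torque': array([-0.00140531,  0.05618317, -0.01861761]), 'width': 0.9986778171669244}
```

View pics/top0.png

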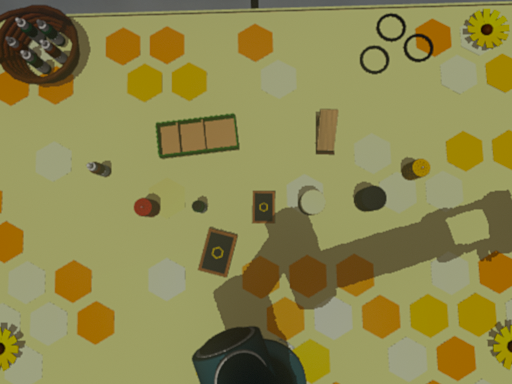

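View pics/side0.png

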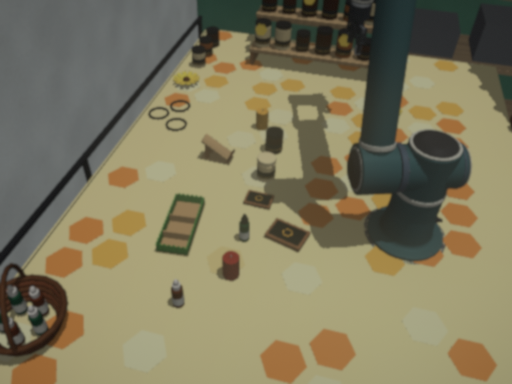

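```bash
cat > h.py <<'E'
import numpy as np, cv2
from scipy.spatial.transform import Rotation as R
from workcell import *
def cloud(n,d):
    c=get_calibration(n);K=c["K"]
    v,u=np.mgrid[0:384,0:512]
    P=np.stack([(u-K[0,2])*d/K[0,0],(v-K[1,2])*d/K[1,1],d],-1)
    W=P@R.from_rotvec(c["orientation"]).as_matrix().T+c["eye"]
    W[d<=0]=np.nan
    return W
def ray(n,u,v,z):
    c=get_calibration(n);K=c["K"]
    r=np.array([(u-K[0,2])/K[0,0],(v-K[1,2])/K[1,1],1.])@R.from_rotvec(c["orientation"]).as_matrix().T
    return c["eye"]+r*(z-c["eye"][2])/r[2]
def proj(n,p):
    c=get_calibration(n);K=c["K"]
    q=(np.asarray(p)-c["eye"])@R.from_rotvec(c["orientation"]).as_matrix()
    return q[...,:2]/q[...,2:]*K[0,0]+K[:2,2]
E
python3 - <<'E'
from h import *
for n in("top","side"):
    d=np.load(n+"0.npy");W=cloud(n,d);np.save(n+"0W.npy",W)
    z=W[...,2]; print(n,np.nanmedian(z),(d<=0).mean())
    m=((z>0.006)&(z<0.2)).astype(np.uint8)
    k,l,s,c=cv2.connectedComponentsWithStats(m)
    for i in range(1,k):
        if s[i,4]<25: continue
        Q=W[l==i]; zz=np.percentile(Q[:,2],97)
        T=Q[Q[:,2]>zz-0.008]
        print(i,c[i].round(1),s[i,4],"z97",zz.round(3),"topmid",((T.max(0)+T.min(0))/2).round(4),"ext",(Q.max(0)-Q.min(0)).round(3)[:2])
p=cv2.imread("pics/top0.png")[90:290,70:450];cv2.imwrite("pics/top0z.png",cv2.resize(p,None,fx=2.1,fy=2.1,interpolation=cv2.INTER_CUBIC))
p=cv2.imread("pics/side0.png")[90:320,130:330];cv2.imwrite("pics/side0z.png",cv2.resize(p,None,fx=2.6,fy=2.6,interpolation=cv2.INTER_CUBIC))
E
```

```text
top 0.001402097393530477 0.0036417643229166665
3 [37.  43.5] 4764 z97 0.175 topmid [0.8759 0.5414 0.1781] ext [0.21  0.202]
5 [488.1  28.5] 1143 z97 0.026 topmid [ 0.8989 -0.6199  0.0243] ext [0.109 0.112]
7 [391.1  27.1] 232 z97 0.013 topmid [ 0.9171 -0.3686  0.0098] ext [0.076 0.076]
16 [418.7  47.8] 241 z97 0.012 topmid [ 0.8572 -0.4394  0.0095] ext [0.077 0.079]
25 [374.6  59.6] 244 z97 0.013 topmid [ 0.8278 -0.3196  0.0099] ext [0.077 0.078]
76 [326.1 131.6] 888 z97 0.08 topmid [ 0.6624 -0.1788  0.0779] ext [0.108 0.048]
80 [194.8 135.7] 1221 z97 0.038 topmid [0.6266 0.1553 0.0353] ext [0.11  0.213]
94 [221.2 133.6] 125 z97 0.008 topmid [0.6322 0.0956 0.0076] ext [0.06  0.064]
191 [415.9 169.6] 459 z97 0.076 topmid [ 0.5212 -0.397   0.0743] ext [0.045 0.044]
198 [ 98.9 169.1] 249 z97 0.099 topmid [0.5413 0.4021 0.096 ] ext [0.029 0.027]
218 [370.4 198.9] 668 z97 0.084 topmid [ 0.4499 -0.2768  0.0807] ext [0.059 0.06 ]
223 [311.7 202.6] 556 z97 0.084 topmid [ 0.4437 -0.1311  0.0804] ext [0.069 0.059]
226 [263.4 207.1] 719 z97 0.016 topmid [ 0.4382 -0.0126  0.0137] ext [0.084 0.05
[... 1549 characters left out ...]
76 topmid [ 0.6603 -0.1758  0.076 ] ext [0.11  0.054]
199 [258.7 199.1] 392 z97 0.016 topmid [ 0.4385 -0.0089  0.0132] ext [0.085 0.068]
200 [408.  226.3] 3953 z97 0.19 topmid [-0.0057  0.0467  0.1912] ext [0.211 0.195]
201 [179.9 225.5] 1198 z97 0.036 topmid [0.6278 0.1568 0.0332] ext [0.109 0.218]
239 [244.1 228.5] 250 z97 0.096 topmid [0.4413 0.1534 0.0939] ext [0.029 0.026]
244 [287.4 234.3] 855 z97 0.02 topmid [0.3242 0.1097 0.0172] ext [0.125 0.103]
276 [230.8 265.2] 451 z97 0.074 topmid [0.4429 0.2835 0.0741] ext [0.046 0.047]
283 [ 29.6 309.6] 4097 z97 0.179 topmid [0.8681 0.5621 0.1797] ext [0.184 0.243]
293 [177.3 294.1] 294 z97 0.096 topmid [0.5433 0.4048 0.0938] ext [0.028 0.031]
```

View pics/top0z.png

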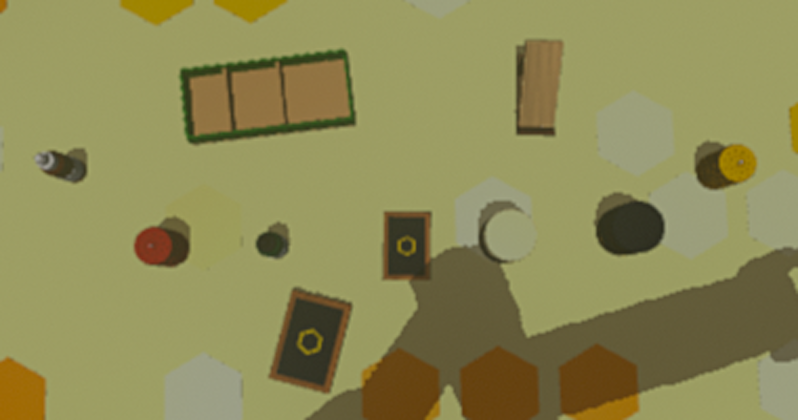

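View pics/side0z.png

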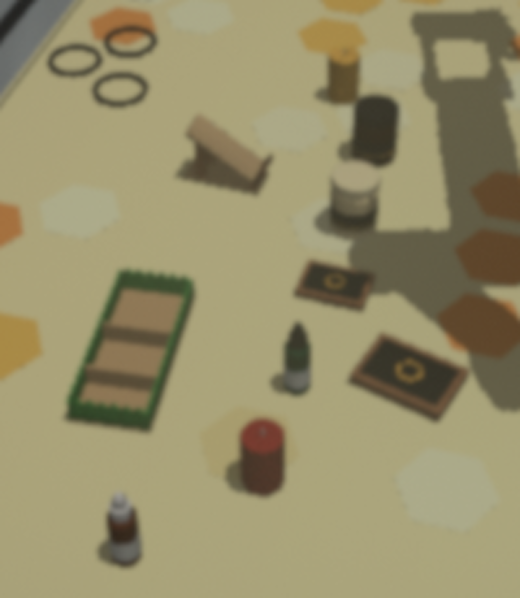

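```bash
python3 - <<'E'
from h import *
s=read_state(); M=R.from_rotvec(s["tcp_rot"]).as_matrix(); print("tool axes cols\n",M.round(3))
def rect(Q):
    r=cv2.minAreaRect((Q[:,:2]*1000).astype(np.float32)); return [np.round(a,1) for a in r]
for n in("top","side"):
    W=np.load(n+"0W.npy");p=np.load(n+"0c.npy");hsv=cv2.cvtColor(p,cv2.COLOR_BGR2HSV)
    x,y,z=W[...,0],W[...,1],W[...,2]
    def reg(x0,x1,y0,y1,z0,z1): return W[(x>x0)&(x<x1)&(y>y0)&(y<y1)&(z>z0)&(z<z1)]
    print(n)
    print("box",rect(reg(.5,.75,.02,.3,.028,.05)))
    print("board",rect(reg(.37,.5,-.07,.05,.008,.03)))
    print("standfoot",rect(reg(.55,.75,-.25,-.1,.012,.1)))
    print("standtop",rect(reg(.55,.75,-.25,-.1,.06,.1)), "z max",np.max(reg(.55,.75,-.25,-.1,.012,.1)[:,2]))
    # plane of slope
    Q=reg(.58,.75,-.25,-.1,.035,.075);A=np.c_[Q[:,:2],np.ones(len(Q))];c,_,_,_=np.linalg.lstsq(A,Q[:,2],rcond=None);
    e=abs(A@c-Q[:,2]);Q=Q[e<.006];A=A[e<.006];c,_,_,_=np.linalg.lstsq(A,Q[:,2],rcond=None)
    print("slope yaw",np.arctan2(c[1],c[0]),"ang",np.degrees(np.arctan(np.hypot(c[0],c[1]))),c)
    # green mask for box
    g=(hsv[...,0]>40)&(hsv[...,0]<85)&(hsv[...,1]>90)&(x>.5)&(x<.75)&(y>0)&(y<.3)
    print("green",g.sum(),rect(W[g&(z>.02)]))
    # discs: top circle
    for nm,(cx,cy,h) in dict(dark=(.45,-.277,.08),pale=(.444,-.131,.08),yel=(.521,-.397,.072),red=(.442,.28,.072),amb=(.542,.403,.098),grn=(.441,.15,.098)).items():
        Q=reg(cx-.05,cx+.05,cy-.05,cy+.05,h-.012,h+.012)
        (a,b),r=cv2.minEnclosingCircle((Q[:,:2]*1000).astype(np.float32)); print(nm,round(a,1),round(b,1),"r",round(r,1),"mean",(Q.mean(0)*1000).round(1),len(Q))
E
```

```text
tool axes cols
 [[-0.001  0.37  -0.929]
 [ 0.002 -0.929 -0.37 ]
 [-1.    -0.002 -0.   ]]
top
box [array([626.5, 155.6]), array([ 89.8, 207.1]), np.float64(5.9)]
board [array([438.2, -12.6]), array([54.5, 83. ]), np.float64(88.8)]
standfoot [array([ 620.2, -176.8]), array([ 44.3, 105.9]), np.float64(87.2)]
standtop [array([ 650.9, -177.8]), array([45.5, 42.1]), np.float64(82.8)] z max 0.08429754568064818
slope yaw -0.07629888668795069 ang 30.9655209583988 [ 0.59829615 -0.04573812 -0.32856692]
green 428 [array([626.5, 155.8]), array([ 89.8, 206.7]), np.float64(5.9)]
dark 450.1 -276.9 r 30.1 mean [ 449.5 -275.8   80.6] 514
pale 443.9 -131.1 r 29.8 mean [ 443.5 -130.9   80.9] 492
yel 522.0 -397.1 r 23.3 mean [ 520.6 -394.6   72.2] 301
red 441.2 279.6 r 22.6 mean [440.7 278.1  72.4] 288
amb 540.0 400.5 r 7.4 mean [540.9 400.   94.6] 31
grn 439.7 147.1 r 7.1 mean [440.3 146.8  95.7] 27
side
box [array([628.6, 157.1]), array([ 90.9, 211.3]), np.float64(5.6)]
board [array([438.5,  -8.7]), array([68.1, 83.9]), np.float64(87.5)]
standfoot [array([ 619.9, -173.2]), array([ 50.5, 104.1]), np.float64(86.2)]
standtop [array([ 653.3, -176.2]), array([39.9, 49.1]), np.float64(0.6)] z max 0.08346691708648879
slope yaw -0.188673617972983 ang 28.018828810437714 [ 0.52268777 -0.09980448 -0.29351026]
green 497 [array([628.4, 158.2]), array([ 90.7, 213.1]), np.float64(5.6)]
dark 450.6 -273.2 r 33.6 mean [ 449.3 -269.3   77.8] 182
pale 443.1 -129.3 r 32.9 mean [ 443.3 -124.3   78.1] 220
yel 524.0 -395.5 r 26.4 mean [ 520.5 -390.4   69.2] 95
red 443.0 283.2 r 23.7 mean [441.8 285.6  70.5] 231
amb 543.4 405.6 r 6.5 mean [543.1 406.1  93.1] 30
grn 441.3 153.4 r 7.9 mean [441.5 153.5  93.6] 21
```

```bash
python3 -m creep '[[0,[12.5,22,0],0.081],[0,[12.5,22,0],0.081],[0,[12.5,22,0],0.081],[0,[12.5,22,0],0.081],[0,[12.5,22,0],0.081],[0,[12.5,22,0],0.081],[0,[12.5,22,0],0.081],[0,[12.5,22,0],0.081]]' 40; python3 -m creep '[[0,[12.5,22,-5],0.081],[0,[12.5,22,-5],0.081],[0,[12.5,22,-5],0.081],[0,[12.5,22,-5],0.081],[0,[12.5,22,-5],0.081],[0,[12.5,22,-10],0.081],[0,[12.5,22,-10],0.081],[0,[12.5,22,-10],0.081]]'
```

```text
time: 0.77
tool_pos: [0.3498, -0.4497, 0.2307]
tcp_rot: [1.595, 0.904, -1.595]
wrist_force: [0.7, -0.5, -0.3]
width: 1.002
time: 1.43
tool_pos: [0.4498, -0.2738, 0.1756]
tcp_rot: [1.129, 1.259, -1.129]
wrist_force: [-0.0, 0.6, -0.1]
width: 1.0
```

```bash
python3 -m creep '[[0,[0,-2.5,-20],0],[0,[0,0,-25],0],[0,[0,0,-25],0],[0,[0,0,-25],0],[0,[0,0,-20],0],[0,[0,0,-15],0],[0,[0,0,-10],0],[0,[0,0,0],0]]'; python3 - <<'E'
from h import *
s=read_state();M=R.from_rotvec(s["tcp_rot"]).as_matrix();print(M[:,1],np.degrees(np.arctan2(M[1,1],M[0,1])))
p,d=read_camera("side");cv2.imwrite("pics/s1.png",cv2.resize(p[60:220,180:380],None,fx=3,fy=3))
E
```

```text
time: 2.1
tool_pos: [0.4475, -0.2762, 0.0335]
tcp_rot: [1.133, 1.262, -1.134]
wrist_force: [-0.6, 0.3, -0.4]
width: 1.003
[ 0.99458199  0.10386972 -0.00421348] 5.962103223617652
```

View pics/s1.png

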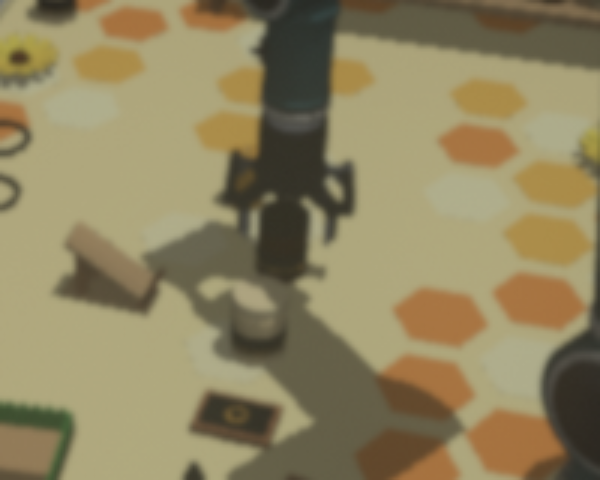

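Gripper straddles the dark jar (around pixel 283,235), with the finger tips part-way down it. Closing.

```bash
python3 -m creep '[[255,[0,0,0],0],[255,[0,0,0],0],[255,[0,0,0],0],[255,[0,0,0],0],[255,[0,0,0],0],[255,[0,0,0],0],[255,[0,0,0],0],[255,[0,0,0],0]]' 40; python3 -m creep '[[255,[0,0,5],0],[255,[0,0,10],0],[255,[0,0,20],0],[255,[0,0,25],0],[255,[0,0,25],0],[255,[0,0,20],0],[255,[0,0,10],0],[255,[0,0,0],0]]'; python3 - <<'E'
from h import *
a=np.radians(5.8)
for n,y in(("large",-.059),("mid",.016),("small",.075)): print(n,.627-np.sin(a)*y,.156+np.cos(a)*y)
p,d=read_camera("side");cv2.imwrite("pics/s2.png",cv2.resize(p[60:220,180:380],None,fx=3,fy=3))
E
```

```text
time: 2.82
tool_pos: [0.451, -0.2785, 0.0379]
tcp_rot: [1.132, 1.253, -1.131]
wrist_force: [1.7, 0.7, 6.7]
width: 0.69
time: 3.48
tool_pos: [0.4511, -0.2787, 0.1545]
tcp_rot: [1.132, 1.251, -1.131]
wrist_force: [0.6, -0.7, -1.2]
width: 0.692
large 0.6329623215337938 0.09730203817910149
mid 0.6253830992450728 0.17191809134126063
small 0.619420777711279 0.2306160531621591
```

View pics/s2.png

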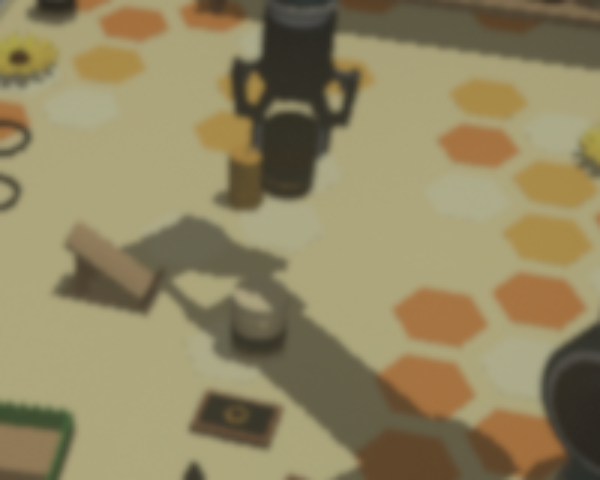

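```bash
python3 -m creep '[[255,[6,12,0],0],[255,[12,24,0],0],[255,[12,24,0],0],[255,[12,25,0],0],[255,[12,25,0],0],[255,[12,25,0],0],[255,[12,25,0],0],[255,[12,25,0],0]]'; python3 -m creep '[[255,[12,25,0],0],[255,[12,25,0],0],[255,[12,25,0],0],[255,[12,25,0],0],[255,[12,25,0],0],[255,[12,25,0],0],[255,[12,25,0],0],[255,[8,15.7,0],0]]';python3 - <<'E'
from h import *
s=read_state();M=R.from_rotvec(s["tcp_rot"]).as_matrix();print(s["tool_pos"],np.degrees(np.arctan2(M[1,1],M[0,1])))
for n in("side","top"):
    p,d=read_camera(n);np.save(n+"3.npy",d);cv2.imwrite(f"pics/{n}3.png",cv2.resize(p[80:280,90:290],None,fx=2.9,fy=2.9))
E
```

```text
time: 4.2
tool_pos: [0.5382, -0.091, 0.1487]
tcp_rot: [1.131, 1.26, -1.135]
wrist_force: [0.4, 0.6, -1.9]
width: 0.692
time: 4.87
tool_pos: [0.6308, 0.1003, 0.1485]
tcp_rot: [1.13, 1.26, -1.134]
wrist_force: [0.4, -0.7, -1.8]
width: 0.692
[0.63079047 0.10028833 0.14849758] 6.024744868134008
```

View pics/side3.png

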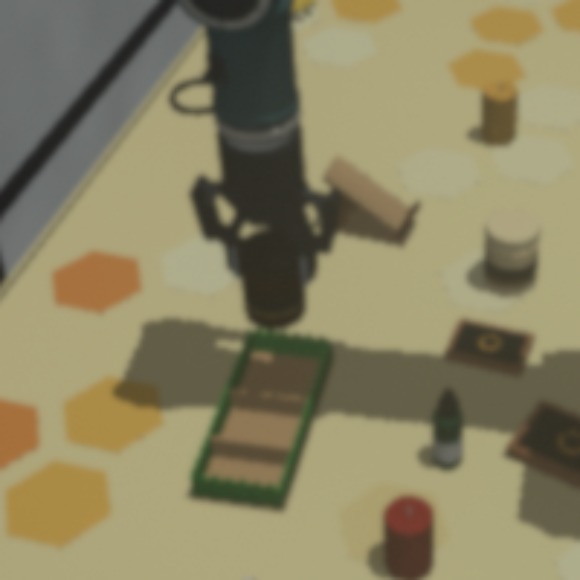

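View pics/top3.png

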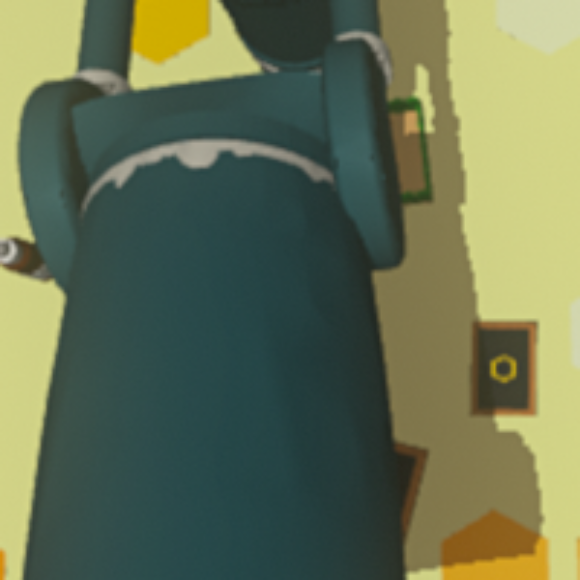

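```bash
python3 - <<'E'
from h import *
W=cloud("side",np.load("side3.npy"))
s=read_state();t=s["tool_pos"];print(t)
m=(abs(W[...,0]-t[0])<.05)&(abs(W[...,1]-t[1])<.06)&(W[...,2]>.07)&(W[...,2]<.16)
Q=W[m];print(len(Q),"minz",np.percentile(Q[:,2],[0,1,3,10]))
for a,b in((.11,.12),(.12,.13),(.13,.14),(.14,.15)):
    q=Q[(Q[:,2]>a)&(Q[:,2]<b)]
    if len(q)>5:
        # fit circle
        A=np.c_[q[:,:2],np.ones(len(q))];c=np.linalg.lstsq(A,(q[:,:2]**2).sum(1),rcond=None)[0];x,y=c[0]/2,c[1]/2
        print(a,x,y,np.sqrt(c[2]+x*x+y*y),q[:,0].min(),q[:,0].max(),q[:,1].max())
E
```

```text
[0.63140728 0.10040888 0.1490916 ]
278 minz [0.11095451 0.11226061 0.11401937 0.11743175]
0.11 0.629959428852154 0.10430224855999047 0.02787504382109384 0.6008418361199916 0.6515190518164424 0.13413086459698254
0.12 0.6294507107444096 0.10407443498167276 0.028331763984382412 0.5995312877258081 0.651313653400301 0.13498006861338607
0.13 0.6310627478720213 0.10203600941824235 0.02983706714139314 0.6000366520671802 0.654582064305268 0.1356725018013687
0.14 0.6291384350087003 0.10423083550045212 0.028225582546721206 0.5995241568599727 0.6537685433557303 0.1339693378862824
```

```bash
python3 -m creep '[[255,[2,-4.5,-15],0],[255,[0,0,-20],0],[255,[0,0,-20],0],[255,[0,0,-18],0],[255,[0,0,-12],0],[255,[0,0,-8],0],[255,[0,0,-4],0],[255,[0,0,0],0]]';  python3 -m creep '[[255,[0,0,-2],0],[255,[0,0,-2],0],[255,[0,0,-2],0],[255,[0,0,-1],0],[255,[0,0,-1],0],[255,[0,0,0],0],[255,[0,0,0],0],[255,[0,0,0],0]]'
```

```text
time: 5.63
tool_pos: [0.6328, 0.0931, 0.0532]
tcp_rot: [1.131, 1.258, -1.134]
wrist_force: [0.1, -0.2, -1.7]
width: 0.692
time: 6.3
tool_pos: [0.6337, 0.0936, 0.0464]
tcp_rot: [1.132, 1.256, -1.132]
wrist_force: [-0.4, -0.2, -0.9]
width: 0.691
```

```bash
python3 -m creep '[[255,[0,1,-1],0],[255,[0,1,-1],0],[255,[0,0,-1],0],[255,[0,0,-1],0],[255,[0,0,-1],0],[255,[0,0,0],0],[255,[0,0,0],0],[255,[0,0,0],0]]'; python3 - <<'E'
from h import *
p,d=read_camera("side");cv2.imwrite(f"pics/s4.png",cv2.resize(p[120:280,110:270],None,fx=3.5,fy=3.5))
E
```

```text
time: 6.97
tool_pos: [0.6336, 0.0956, 0.0418]
tcp_rot: [1.132, 1.257, -1.132]
wrist_force: [-1.9, 0.3, 4.5]
width: 0.691
```

View pics/s4.png

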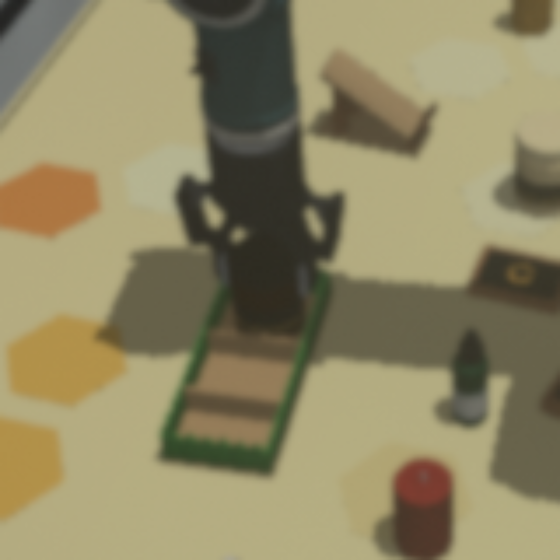

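The jar is in the large bay at pixel (186,200), seated with a contact force of 4.5 N. Releasing and going up.

```bash
python3 -m creep '[[150,[0,0,0],0],[100,[0,0,0],0],[50,[0,0,0],0],[0,[0,0,0],0],[0,[0,0,0],0],[0,[0,0,0],0],[0,[0,0,0],0],[0,[0,0,0],0]]'; python3 -m creep '[[0,[0,0,15],0],[0,[0,0,25],0],[0,[0,0,30],0],[0,[0,0,35],0],[0,[0,-10,20],0],[0,[-5,-25,0],0],[0,[-8,-38,0],0],[0,[-8,-38,0],0]]'; python3 - <<'E'
from h import *
p,d=read_camera("side");cv2.imwrite(f"pics/s5.png",cv2.resize(p[120:280,110:270],None,fx=3.5,fy=3.5))
E
```

```text
time: 7.68
tool_pos: [0.6336, 0.0955, 0.0411]
tcp_rot: [1.132, 1.257, -1.132]
wrist_force: [0.0, -0.2, -0.2]
width: 0.994
time: 8.35
tool_pos: [0.613, -0.0157, 0.1674]
tcp_rot: [1.131, 1.256, -1.129]
wrist_force: [1.2, -0.1, -0.8]
width: 1.001
```

View pics/s5.png

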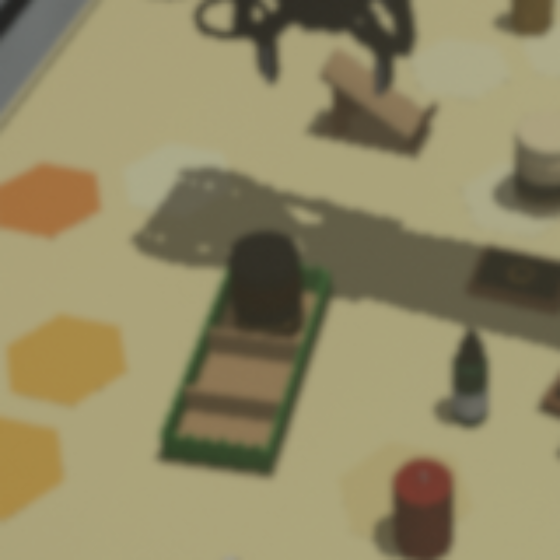

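The jar stands upright in the large bay (about pixel 186,200). Next is the candle.

```bash
python3 -m creep '[[0,[-7,-30,0],0],[0,[-7,-30,0],0],[0,[-7,-30,0],0],[0,[-7,-30,0],0],[0,[-7,-30,0],0],[0,[-7,-30,0],0],[0,[-7,-30,0],0],[0,[-7,-30,0],0]]'; python3 -m creep '[[0,[-7,-30,0],0],[0,[-7,-30,0],0],[0,[-7,-30,0],0],[0,[-6,-25,0],0],[0,[-4,-15,0],0],[0,[-3,-3,0],0],[0,[0,0,0],0],[0,[0,0,0],0]]'
```

```text
time: 9.07
tool_pos: [0.5561, -0.2568, 0.1663]
tcp_rot: [1.132, 1.256, -1.132]
wrist_force: [0.2, 0.4, -0.1]
width: 1.003
time: 9.73
tool_pos: [0.5226, -0.3873, 0.1659]
tcp_rot: [1.133, 1.258, -1.132]
wrist_force: [0.7, -0.1, 0.2]
width: 0.999
```

```bash
python3 -m creep '[[0,[-1,-9,-10],0],[0,[0,0,-25],0],[0,[0,0,-25],0],[0,[0,0,-25],0],[0,[0,0,-25],0],[0,[0,0,-15],0],[0,[0,0,-7],0],[0,[0,0,0],0]]'; python3 -m creep '[[255,[0,0,0],0],[255,[0,0,0],0],[255,[0,0,0],0],[255,[0,0,0],0],[255,[0,0,0],0],[255,[0,0,0],0],[255,[0,0,0],0],[255,[0,0,0],0]]' 30
```

```text
time: 10.4
tool_pos: [0.5204, -0.3953, 0.0313]
tcp_rot: [1.132, 1.262, -1.132]
wrist_force: [-0.2, 0.2, -0.8]
width: 0.998
time: 11.07
tool_pos: [0.5228, -0.3983, 0.0363]
tcp_rot: [1.132, 1.253, -1.131]
wrist_force: [0.6, 0.7, 6.8]
width: 0.509
```

```bash
python3 -m creep '[[255,[0,0,5],0],[255,[0,0,15],0],[255,[0,0,25],0],[255,[0,0,30],0],[255,[0,5,30],0],[255,[0,15,20],0],[255,[3,25,0],0],[255,[6,32,0],0]]'; python3 -m creep '[[255,[6,32,0],0],[255,[6,32,0],0],[255,[6,32,0],0],[255,[6,32,0],0],[255,[6,32,0],0],[255,[6,32,0],0],[255,[6,32,0],0],[255,[6,32,0],0]]';python3 -m creep '[[255,[6,32,0],0],[255,[6,32,0],0],[255,[6,32,0],0],[255,[6,32,0],0],[255,[6,32,0],0],[255,[5,27,0],0],[255,[3,15,0],0],[255,[3,9,0],0]]'; python3 - <<'E'
from h import *
s=read_state();M=R.from_rotvec(s["tcp_rot"]).as_matrix();t=s["tool_pos"];print(t,np.degrees(np.arctan2(M[1,1],M[0,1])))
p,d=read_camera("side");cv2.imwrite(f"pics/s6.png",cv2.resize(p[120:280,110:270],None,fx=3.5,fy=3.5))
W=cloud("side",d);h=cv2.cvtColor(p,cv2.COLOR_BGR2HSV)
t=read_state()["tool_pos"];print(t)
m=(abs(W[...,0]-t[0])<.05)&(abs(W[...,1]-t[1])<.06)&(W[...,2]>.095)&(W[...,2]<t[2])&(h[...,1]>110)
Q=W[m];print(len(Q),"minz",np.percentile(Q[:,2],[0,1,3,10]),Q.min(0),Q.max(0))
q=Q;A=np.c_[q[:,:2],np.ones(len(q))];c=np.linalg.lstsq(A,(q[:,:2]**2).sum(1),rcond=None)[0];x,y=c[0]/2,c[1]/2
print(x,y,np.sqrt(c[2]+x*x+y*y))
E
```

```text
time: 11.73
tool_pos: [0.5312, -0.3221, 0.162]
tcp_rot: [1.133, 1.25, -1.133]
wrist_force: [0.4, 0.5, -2.1]
width: 0.507
time: 12.4
tool_pos: [0.5781, -0.0629, 0.1591]
tcp_rot: [1.132, 1.257, -1.133]
wrist_force: [-0.3, 0.1, -0.7]
width: 0.507
time: 13.07
tool_pos: [0.6192, 0.1483, 0.1589]
tcp_rot: [1.13, 1.258, -1.131]
wrist_force: [-0.2, -0.2, -0.7]
width: 0.508
[0.61921849 0.14832361 0.15891225] 6.080826938923316
[0.61986773 0.14883817 0.15899957]
136 minz [0.12270898 0.12455982 0.12500184 0.1278553 ] [0.59594394 0.14566845 0.12270898] [0.63189328 0.17586791 0.15872064]
0.6174803443401241 0.15369057318276413 0.018831303586256315
```

View pics/s6.png

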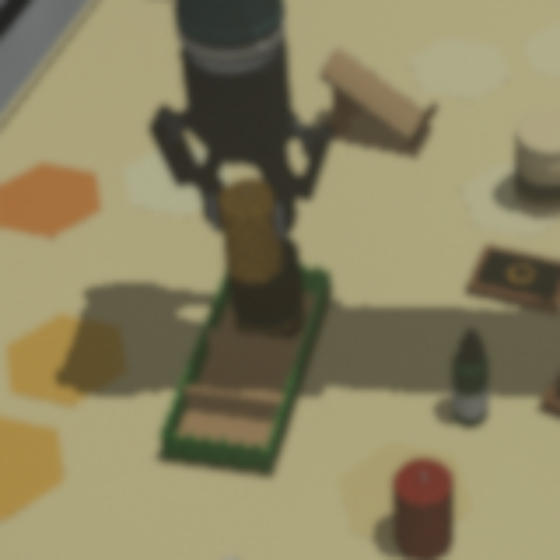

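```bash
python3 -m creep '[[255,[5,15,0],0],[255,[2,6,-20],0],[255,[0,0,-25],0],[255,[0,0,-25],0],[255,[0,0,-20],0],[255,[0,0,-10],0],[255,[0,0,-4],0],[255,[0,0,0],0]]';  python3 -m creep '[[255,[0,0,-2],0],[255,[0,0,-2],0],[255,[0,0,-2],0],[255,[0,0,-2],0],[255,[0,0,-2],0],[255,[0,0,0],0],[255,[0,0,0],0],[255,[0,0,0],0]]'
```

```text
time: 13.78
tool_pos: [0.6261, 0.1667, 0.0543]
tcp_rot: [1.132, 1.257, -1.135]
wrist_force: [-1.0, 0.9, -0.5]
width: 0.505
time: 14.45
tool_pos: [0.6266, 0.1676, 0.0454]
tcp_rot: [1.132, 1.257, -1.132]
wrist_force: [-0.7, -0.6, -1.2]
width: 0.509
```

```bash
python3 -m creep '[[255,[0,1,-1],0],[255,[0,1,-1],0],[255,[0,1,-1],0],[255,[0,0,-1],0],[255,[0,0,-1],0],[255,[0,0,0],0],[255,[0,0,0],0],[255,[0,0,0],0]]'; python3 - <<'E'
from h import *
p,d=read_camera("side");cv2.imwrite(f"pics/s7.png",cv2.resize(p[120:280,110:270],None,fx=3.5,fy=3.5))
E
```

```text
time: 15.12
tool_pos: [0.6266, 0.1706, 0.0403]
tcp_rot: [1.132, 1.257, -1.132]
wrist_force: [-0.1, 0.1, -0.2]
width: 0.501
```

View pics/s7.png

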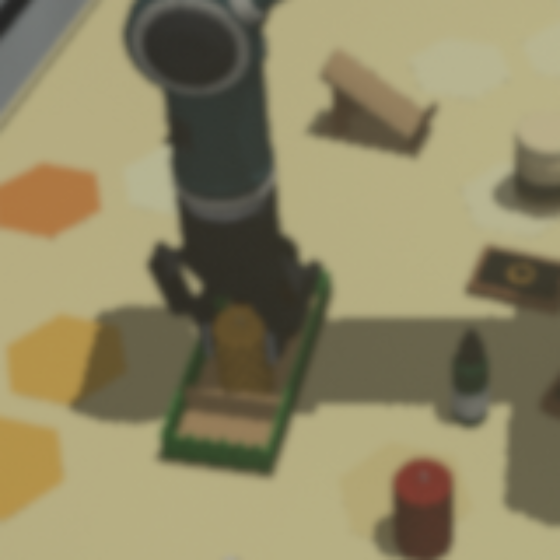

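```bash
python3 -m creep '[[255,[0,0,-1],0],[255,[0,0,-0.5],0],[255,[0,0,0],0],[150,[0,0,0],0],[100,[0,0,0],0],[50,[0,0,0],0],[0,[0,0,0],0],[0,[0,0,0],0]]'; python3 -m creep '[[0,[0,0,0],0],[0,[0,0,0],0],[0,[0,0,15],0],[0,[0,0,25],0],[0,[0,0,30],0],[0,[0,0,35],0],[0,[-5,10,20],0],[0,[-10,25,0],0]]'; python3 -m creep '[[0,[-12,30,0],0],[0,[-12,30,0],0],[0,[-12,30,0],0],[0,[-12,30,0],0],[0,[-10,30,0],0],[0,[-8,25,0],0],[0,[-4,15,0],0],[0,[0,4,0],0]]'; python3 - <<'E'
from h import *
p,d=read_camera("side");cv2.imwrite(f"pics/s8.png",cv2.resize(p[160:320,110:270],None,fx=3.5,fy=3.5))
E
```

```text
time: 15.83
tool_pos: [0.6266, 0.1705, 0.0386]
tcp_rot: [1.132, 1.257, -1.132]
wrist_force: [0.6, -0.1, 0.4]
width: 0.996
time: 16.5
tool_pos: [0.6166, 0.2046, 0.171]
tcp_rot: [1.141, 1.248, -1.126]
wrist_force: [0.9, 0.5, 0.4]
width: 0.998
time: 17.17
tool_pos: [0.5405, 0.402, 0.1636]
tcp_rot: [1.13, 1.258, -1.13]
wrist_force: [-0.6, -0.6, -0.4]
width: 1.003
```

View pics/s8.png

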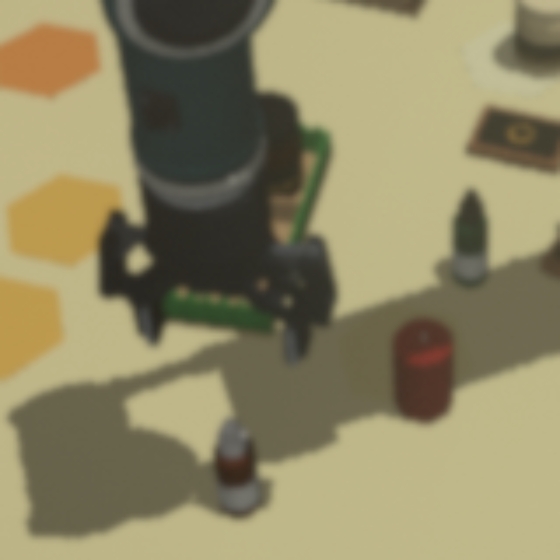

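```bash
python3 -m creep '[[0,[1,0,-15],0],[0,[0,0,-25],0],[0,[0,0,-25],0],[0,[0,0,-25],0],[0,[0,0,-20],0],[0,[0,0,-15],0],[0,[0,0,-8],0],[0,[0,0,0],0]]'; python3 -m creep '[[255,[0,0,0],0],[255,[0,0,0],0],[255,[0,0,0],0],[255,[0,0,0],0],[255,[0,0,0],0],[255,[0,0,0],0],[255,[0,0,0],0],[255,[0,0,0],0]]' 25; python3 - <<'E'
from h import *
p,d=read_camera("side");cv2.imwrite(f"pics/s9.png",cv2.resize(p[180:340,110:270],None,fx=3.5,fy=3.5))
E
```

```text
time: 17.88
tool_pos: [0.5415, 0.3972, 0.0277]
tcp_rot: [1.129, 1.257, -1.138]
wrist_force: [0.1, -0.1, 1.0]
width: 1.0
time: 18.55
tool_pos: [0.5434, 0.4002, 0.0323]
tcp_rot: [1.134, 1.256, -1.13]
wrist_force: [-0.8, 0.2, 6.3]
width: 0.341
```

View pics/s9.png

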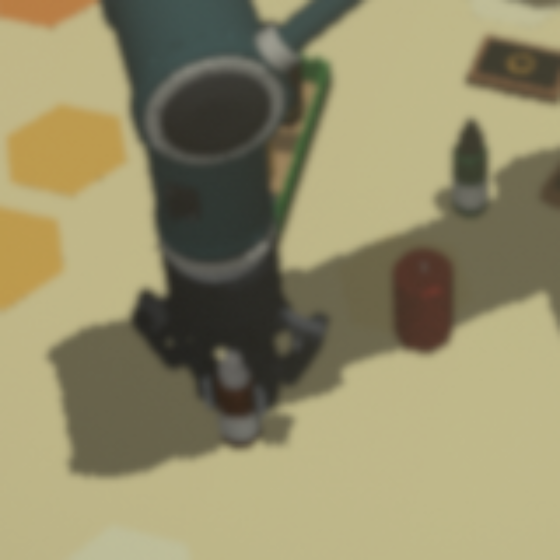

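```bash
python3 -m creep '[[255,[0,0,5],0],[255,[0,0,15],0],[255,[0,0,25],0],[255,[0,0,30],0],[255,[0,0,30],0],[255,[5,-10,15],0],[255,[9,-20,0],0],[255,[9,-20,0],0]]'; python3 -m creep '[[255,[9,-20,0],0],[255,[9,-20,0],0],[255,[9,-20,0],0],[255,[9,-20,0],0],[255,[9,-20,0],0],[255,[6,-14,0],0],[255,[3,-7,0],0],[255,[0,0,0],0]]'; python3 - <<'E'
from h import *
p,d=read_camera("side");cv2.imwrite(f"pics/s10.png",cv2.resize(p[140:300,110:270],None,fx=3.5,fy=3.5))
W=cloud("side",d);t=read_state()["tool_pos"];print(t)
m=(abs(W[...,0]-t[0])<.03)&(abs(W[...,1]-t[1])<.05)&(W[...,2]>.09)&(W[...,2]<t[2]-.005)
Q=W[m];print(len(Q),np.percentile(Q[:,2],[0,1,3,10]),Q.min(0),Q.max(0))
E
```

```text
time: 19.27
tool_pos: [0.5669, 0.3496, 0.1536]
tcp_rot: [1.134, 1.256, -1.127]
wrist_force: [0.7, -0.4, -0.6]
width: 0.335
time: 19.93
tool_pos: [0.6201, 0.2267, 0.1507]
tcp_rot: [1.134, 1.255, -1.134]
wrist_force: [-0.5, -0.3, -0.7]
width: 0.341
[0.61967995 0.22791507 0.15071532]
76 [0.11761764 0.11864412 0.11965027 0.12084529] [0.60448243 0.22753925 0.11761764] [0.63206149 0.24903886 0.1456971 ]
```

View pics/s10.png

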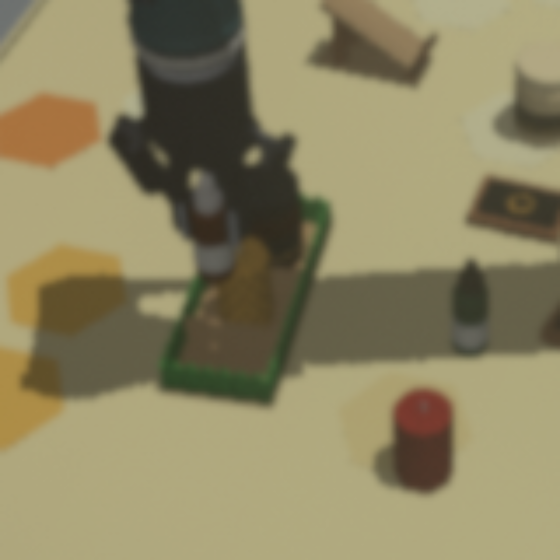

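```bash
python3 -m creep '[[255,[2,0,-15],0],[255,[0,0,-22],0],[255,[0,0,-22],0],[255,[0,0,-20],0],[255,[0,0,-15],0],[255,[0,0,-8],0],[255,[0,0,-4],0],[255,[0,0,0],0]]';  python3 -m creep '[[255,[0,0,-2],0],[255,[0,0,-2],0],[255,[0,0,-1],0],[255,[0,0,-1],0],[255,[0,0,-1],0],[255,[0,0,0],0],[255,[0,0,0],0],[255,[0,0,0],0]]'
```

```text
time: 20.65
tool_pos: [0.6205, 0.2291, 0.0432]
tcp_rot: [1.13, 1.258, -1.133]
wrist_force: [-0.2, -0.2, 0.1]
width: 0.342
time: 21.32
tool_pos: [0.6217, 0.2285, 0.0379]
tcp_rot: [1.133, 1.256, -1.132]
wrist_force: [0.3, -0.1, -0.2]
width: 0.342
```

```bash
python3 -m creep '[[255,[0,0,-1],0],[255,[0,0,-0.5],0],[255,[0,0,-0.5],0],[255,[0,0,0],0],[255,[0,0,0],0],[255,[0,0,0],0],[255,[0,0,0],0],[255,[0,0,0],0]]'; python3 - <<'E'
from h import *
p,d=read_camera("side");cv2.imwrite(f"pics/s11.png",cv2.resize(p[140:300,110:270],None,fx=3.5,fy=3.5))
E
```

```text
time: 21.98
tool_pos: [0.6218, 0.2286, 0.0363]
tcp_rot: [1.132, 1.256, -1.132]
wrist_force: [-1.2, -0.4, 4.8]
width: 0.342
```

View pics/s11.png

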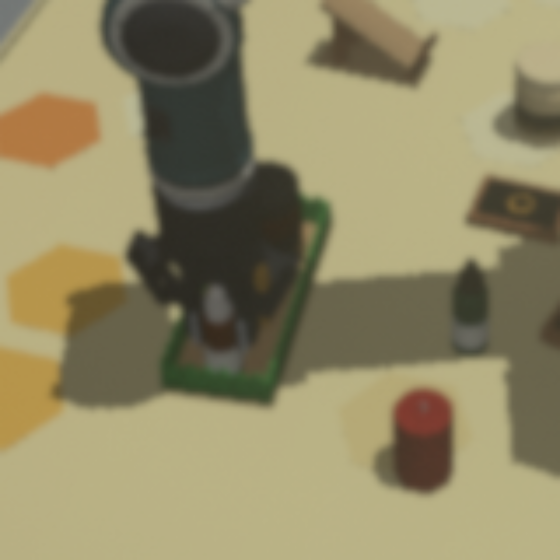

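The amber bottle is in the small bay at pixel (173,236), with contact at 4.8 N. Releasing, rising and moving on to the small board.

```bash
python3 -m creep '[[150,[0,0,0],0],[100,[0,0,0],0],[50,[0,0,0],0],[0,[0,0,0],0],[0,[0,0,0],0],[0,[0,0,0],0],[0,[0,0,15],0],[0,[0,0,25],0]]'; python3 -m creep '[[0,[0,0,30],0],[0,[0,0,35],0],[0,[0,0,30],0],[0,[-10,-10,0],0.1],[0,[-15,-20,0],0.12],[0,[-15,-20,0],0.12],[0,[-15,-20,0],0.12],[0,[-15,-20,0],0.12]]';  python3 -m creep '[[0,[-15,-20,0],0.12],[0,[-15,-20,0],0.12],[0,[-15,-20,0],0.12],[0,[-15,-20,0],0.12],[0,[-15,-20,0],0.12],[0,[-15,-20,0],0.12],[0,[-15,-20,0],0.12],[0,[-10,-12,0],0.02]]'; python3 - <<'E'
from h import *
s=read_state();M=R.from_rotvec(s["tcp_rot"]).as_matrix();print(s["tool_pos"],np.degrees(np.arctan2(M[1,1],M[0,1])))
p,d=read_camera("side");cv2.imwrite(f"pics/s12.png",cv2.resize(p[100:300,110:310],None,fx=2.9,fy=2.9))
W=cloud("side",d);h=cv2.cvtColor(p,cv2.COLOR_BGR2HSV)
Q=W[(W[...,0]>.37)&(W[...,0]<.5)&(W[...,1]>-.07)&(W[...,1]<.05)&(W[...,2]>.007)&(W[...,2]<.03)]
print(len(Q),Q.min(0),Q.max(0))
E
```

```text
time: 22.7
tool_pos: [0.6187, 0.2276, 0.0731]
tcp_rot: [1.128, 1.26, -1.138]
wrist_force: [-1.0, 0.3, 0.2]
width: 0.998
time: 23.37
tool_pos: [0.5511, 0.1379, 0.1722]
tcp_rot: [0.688, 1.458, -0.687]
wrist_force: [0.6, 0.3, 0.2]
width: 0.999
time: 24.03
tool_pos: [0.4354, -0.0149, 0.1719]
tcp_rot: [0.017, 1.57, -0.018]
wrist_force: [0.1, 0.5, -0.5]
width: 0.998
[ 0.43541477 -0.01486931  0.17187592] 88.73217061665353
370 [ 0.3864871  -0.04273532  0.0071541 ] [0.48016326 0.02252507 0.01818523]
```

View pics/s12.png

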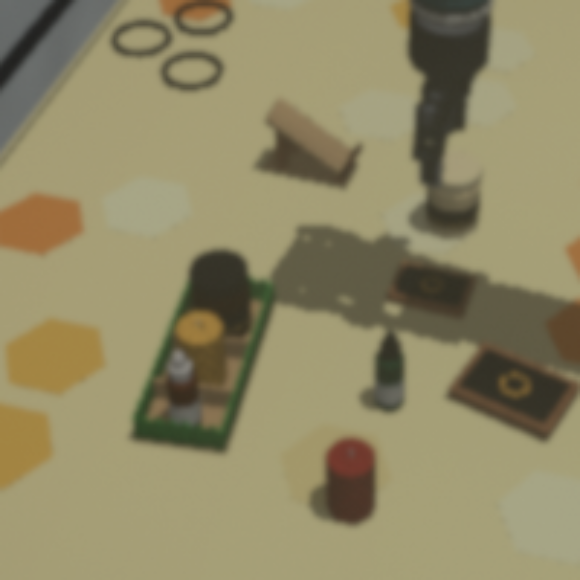

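All three pieces stand in their bays: jar at (186,200), candle (179,218), bottle (173,233). The gripper is now above the small board. Descending.

```bash
python3 -m creep '[[0,[2.5,3,-20],0],[0,[0,0,-30],0],[0,[0,0,-30],0],[0,[0,0,-30],0],[0,[0,0,-25],0],[0,[0,0,-15],0],[0,[0,0,-8],0],[0,[0,0,0],0]]'; python3 -m creep '[[0,[0,0,-3],0],[0,[0,0,-3],0],[0,[0,0,-2],0],[0,[0,0,-2],0],[0,[0,0,-2],0],[0,[0,0,-2],0],[0,[0,0,0],0],[0,[0,0,0],0]]';python3 - <<'E'
from h import *
for n in("side","top"):
    p,d=read_camera(n);cv2.imwrite(f"pics/{n}13.png",cv2.resize(p[140:260,180:340],None,fx=4,fy=4))
E
```

```text
time: 24.75
tool_pos: [0.4381, -0.0101, 0.0117]
tcp_rot: [0.021, 1.573, -0.021]
wrist_force: [-0.8, -0.1, -0.0]
width: 1.0
time: 25.42
tool_pos: [0.439, -0.0105, -0.0013]
tcp_rot: [0.021, 1.571, -0.021]
wrist_force: [-1.1, 0.3, -0.2]
width: 1.001
```

View pics/side13.png

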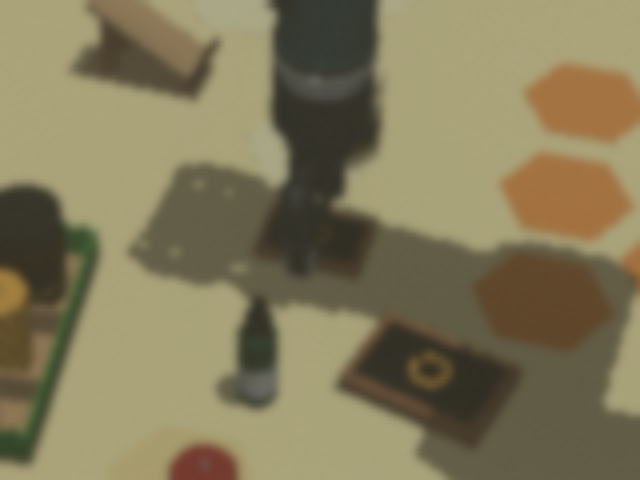

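```bash
python3 -m creep '[[0,[0,0,-2],0],[0,[0,0,0],0],[255,[0,0,0],0],[255,[0,0,0],0],[255,[0,0,0],0],[255,[0,0,0],0],[255,[0,0,0],0],[255,[0,0,0],0]]' 25; python3 - <<'E'
from h import *
print(read_state()["wrist_force"])
for n in("side",):
    p,d=read_camera(n);cv2.imwrite(f"pics/{n}14.png",cv2.resize(p[140:260,180:340],None,fx=4,fy=4))
E
```

```text
time: 26.18
tool_pos: [0.4393, -0.0105, -0.0031]
tcp_rot: [0.021, 1.57, -0.021]
wrist_force: [-0.9, 0.2, 1.1]
width: 0.67
[-0.86261345  0.18561027  1.13284505]
```

View pics/side14.png

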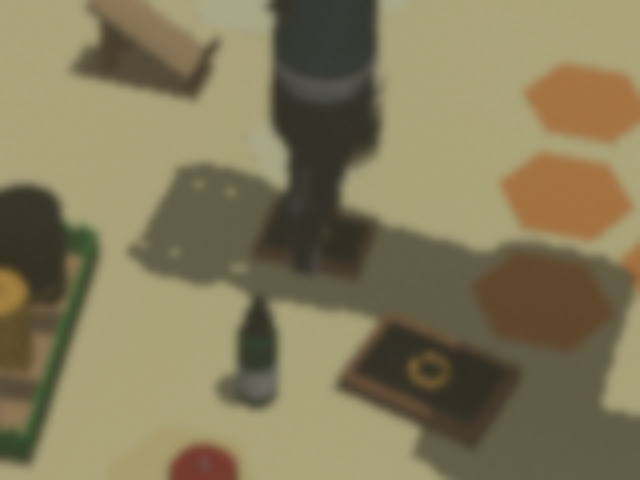

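```bash
python3 -m creep '[[255,[0,0,5],0],[255,[0,0,10],0],[255,[0,0,20],0],[255,[0,0,30],0],[255,[0,0,30],0],[255,[10,0,25],0],[255,[15,-5,15],0],[255,[20,-10,0],0]]'; python3 -m creep '[[255,[20,-15,0],0],[255,[20,-15,0],0],[255,[20,-20,0],-0.02],[255,[20,-20,0],-0.02],[255,[20,-22,0],0],[255,[18,-22,0],0],[255,[8,-20,0],0],[255,[4,-10,0],0]]';python3 - <<'E'
from h import *
s=read_state();M=R.from_rotvec(s["tcp_rot"]).as_matrix();print(s["tool_pos"],np.degrees(np.arctan2(M[1,1],M[0,1])))
for n in("side","top"):
    p,d=read_camera(n);np.save(n+"15.npy",d);cv2.imwrite(f"pics/{n}15.png",cv2.resize(p[60:210,160:360],None,fx=3.5,fy=3.5))
E
```

```text
time: 26.9
tool_pos: [0.4869, -0.0252, 0.1372]
tcp_rot: [0.02, 1.563, -0.02]
wrist_force: [1.1, 0.7, -0.2]
width: 0.669
time: 27.57
tool_pos: [0.6154, -0.1718, 0.1326]
tcp_rot: [0.052, 1.569, -0.054]
wrist_force: [-0.3, 0.0, 0.3]
width: 0.671
[ 0.61541817 -0.17178419  0.13264332] 86.11276171310219
```

View pics/side15.png

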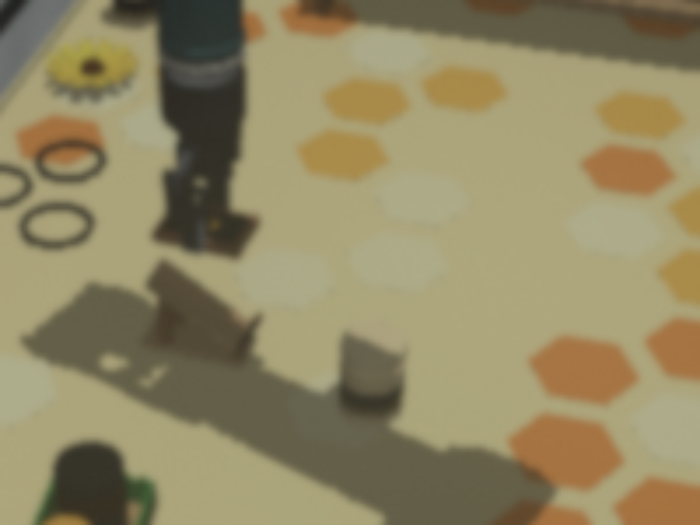

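```bash
python3 - <<'E'
from h import *
print(read_state()["tool_pos"])
def rect(Q):
    r=cv2.minAreaRect((Q[:,:2]*1000).astype(np.float32)); return [np.round(a,1) for a in r]
W=cloud("side",np.load("side15.npy"))
x,y,z=W[...,0],W[...,1],W[...,2]
m=(x>.55)&(x<.69)&(y>-.23)&(y<-.12)&(z>.118)&(z<.16)
Q=W[m];print("board",len(Q),Q.min(0),Q.max(0),rect(Q),np.polyfit(Q[:,0],Q[:,2],1))
p=cv2.imread("pics/side15.png")
v,u=np.nonzero(m);print(u.min(),u.max(),v.min(),v.max())
W=cloud("side",np.load("side0.npy"));x,y,z=W[...,0],W[...,1],W[...,2]
Q=W[(x>.55)&(x<.75)&(y>-.25)&(y<-.1)&(z>.012)&(z<.1)]
print("stand side",Q.min(0),Q.max(0))
q=Q[(Q[:,2]>.03)&(Q[:,2]<.078)]
for a in np.arange(.57,.68,.01):
    k=Q[abs(Q[:,0]-a)<.005]; print(round(a,3),k[:,1].min().round(4),k[:,1].max().round(4),np.percentile(k[:,2],95).round(4))
E
```

```text
[ 0.61435333 -0.17083829  0.13217956]
board 299 [ 0.57110777 -0.20607485  0.1308011 ] [ 0.65731197 -0.12610476  0.15988586] [array([ 614.1, -165.9]), array([80.3, 84.8]), np.float64(87.3)] [0.01305912 0.13899449]
204 233 115 134
stand side [ 0.56771451 -0.20070175  0.01219259] [ 0.67307676 -0.14638746  0.08346692]
0.57 -0.1921 -0.1493 0.037
0.58 -0.1959 -0.1464 0.0311
0.59 -0.1924 -0.1467 0.0348
0.6 -0.1947 -0.1508 0.0397
0.61 -0.1978 -0.1507 0.0449
0.62 -0.1967 -0.1481 0.0529
0.63 -0.1971 -0.1513 0.0603
0.64 -0.1992 -0.1524 0.0651
0.65 -0.2007 -0.1515 0.0705
0.66 -0.2001 -0.153 0.078
0.67 -0.1974 -0.1515 0.0796Traceback (most recent call last):
  File "<stdin>", line 16, in <module>
    return umr_minimum(a, axis, None, out, keepdims, initial, where)
ValueError: zero-size array to reduction operation minimum which has no identity
```

```bash
python3 -m creep '[[255,[4.5,-3,0],0],[255,[0,0,-10],0],[255,[0,0,-15],0],[255,[0,0,-10],0],[255,[0,0,-8],0],[255,[0,0,-4],0],[255,[0,0,0],0],[255,[0,0,0],0]]' 20;python3 - <<'E'
from h import *
s=read_state();print(s["tool_pos"],s["wrist_force"])
for n in("side","top"):
    p,d=read_camera(n);cv2.imwrite(f"pics/{n}16.png",cv2.resize(p[90:190,180:340],None,fx=4.5,fy=4.5))
E
```

```text
time: 28.33
tool_pos: [0.6184, -0.1721, 0.0845]
tcp_rot: [0.052, 1.571, -0.052]
wrist_force: [0.2, 0.1, 0.7]
width: 0.673
[ 0.61843743 -0.17209974  0.0845375 ] [0.15764354 0.07466804 0.66087331]
```

View pics/side16.png

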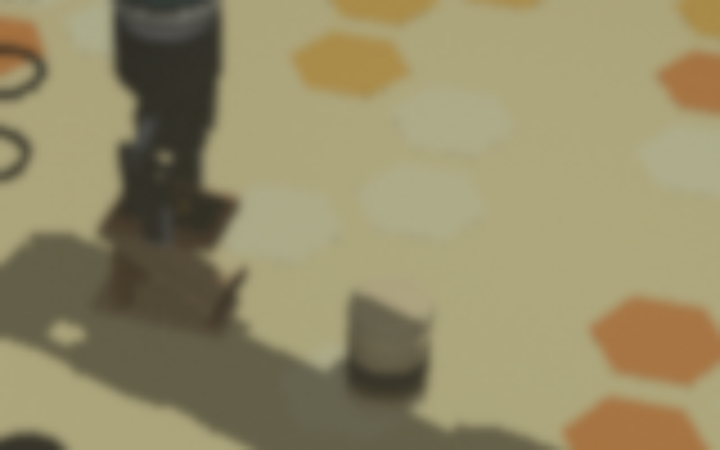

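View pics/top16.png

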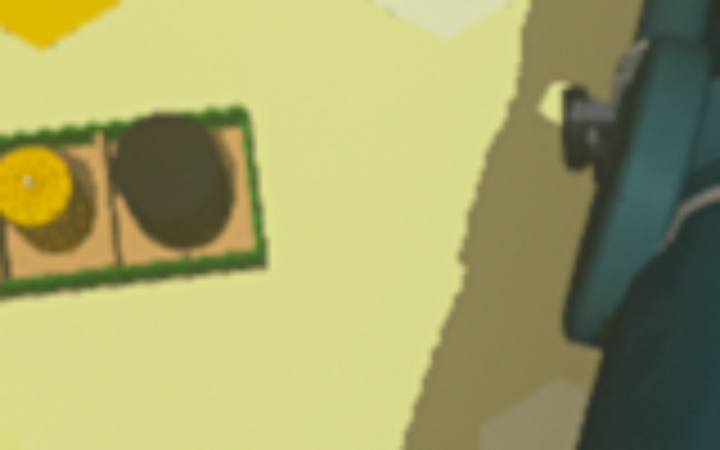

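The board is held level above the slope, with its centre near pixel (218,138); the top view is blocked by the arm. Lowering in small steps and watching the force.

```bash
python3 -m creep '[[255,[0,-1,-3],0],[255,[0,0,-3],0],[255,[0,0,-3],0],[255,[0,0,-3],0],[255,[0,0,-2],0],[255,[0,0,-1],0],[255,[0,0,0],0],[255,[0,0,0],0]]' 20;python3 -m creep '[[255,[0,0,-1],0],[255,[0,0,-1],0],[255,[0,0,-1],0],[255,[0,0,-1],0],[255,[0,0,-1],0],[255,[0,0,-1],0],[255,[0,0,0],0],[255,[0,0,0],0]]' 20;python3 - <<'E'
from h import *
s=read_state();print(s["tool_pos"],s["wrist_force"])
for n in("side",):
    p,d=read_camera(n);cv2.imwrite(f"pics/{n}17.png",cv2.resize(p[90:190,180:340],None,fx=4.5,fy=4.5))
E
```

```text
time: 29.1
tool_pos: [0.6184, -0.1734, 0.0701]
tcp_rot: [0.052, 1.571, -0.052]
wrist_force: [-1.7, 1.4, 2.9]
width: 0.671
time: 29.77
tool_pos: [0.618, -0.1735, 0.0641]
tcp_rot: [0.052, 1.571, -0.052]
wrist_force: [-4.4, 0.5, 5.5]
width: 0.67
[ 0.61802475 -0.17346941  0.06408327] [-4.36522189  0.48569338  5.45037909]
```

View pics/side17.png

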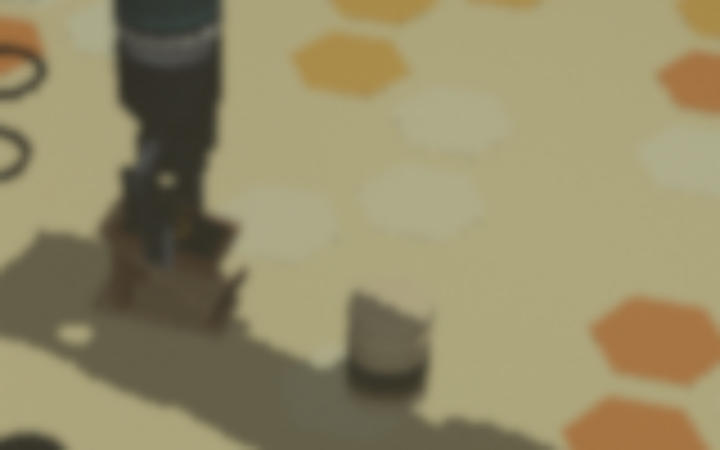

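```bash
python3 -m creep '[[255,[0,0,-1],0],[255,[0,0,-1],0],[255,[0,0,-1],0],[255,[0,0,-1],0],[255,[0,0,-1],0],[255,[0,0,-1],0],[255,[0,0,-1],0],[255,[0,0,0],0]]' 20;python3 -m creep '[[255,[0,0,-1],0],[255,[0,0,-1],0],[255,[0,0,-1],0],[255,[0,0,-1],0],[255,[0,0,-1],0],[255,[0,0,0],0],[255,[0,0,0],0],[255,[0,0,0],0]]' 20;python3 - <<'E'
from h import *
s=read_state();print(s["tool_pos"],s["wrist_force"])
for n in("side",):
    p,d=read_camera(n);cv2.imwrite(f"pics/{n}18.png",cv2.resize(p[90:190,180:340],None,fx=4.5,fy=4.5))
E
```

```text
time: 30.48
tool_pos: [0.6182, -0.1735, 0.0571]
tcp_rot: [0.052, 1.571, -0.052]
wrist_force: [-3.9, 0.0, 3.8]
width: 0.669
time: 31.15
tool_pos: [0.6188, -0.1735, 0.0524]
tcp_rot: [0.052, 1.57, -0.053]
wrist_force: [-3.7, -0.4, 5.2]
width: 0.671
[ 0.61875122 -0.17353331  0.05238305] [-3.66656056 -0.37091952  5.23938007]
```

View pics/side18.png

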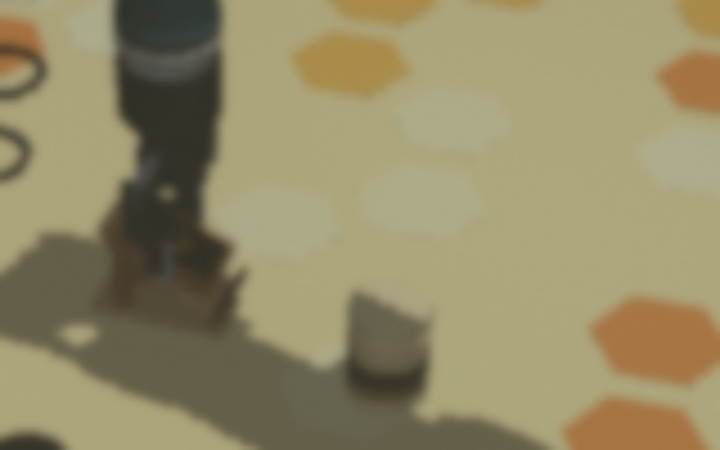

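Pivoting works: the board is visibly tilting, with a steady force of about 5 N. Continuing.

```bash
python3 -m creep '[[255,[0,0,-1],0],[255,[0,0,-1],0],[255,[0,0,-1],0],[255,[0,0,-1],0],[255,[0,0,-1],0],[255,[0,0,0],0],[255,[0,0,0],0],[255,[0,0,0],0]]' 20;python3 -m creep '[[255,[0,0,-1],0],[255,[0,0,-1],0],[255,[0,0,-1],0],[255,[0,0,0],0],[255,[0,0,0],0],[255,[0,0,0],0],[255,[0,0,0],0],[255,[0,0,0],0]]' 20;python3 - <<'E'
from h import *
s=read_state();print(s["tool_pos"],s["wrist_force"])
for n in("side",):
    p,d=read_camera(n);cv2.imwrite(f"pics/{n}19.png",cv2.resize(p[90:190,180:340],None,fx=4.5,fy=4.5))
E
```

```text
time: 31.87
tool_pos: [0.6195, -0.1736, 0.0477]
tcp_rot: [0.052, 1.568, -0.053]
wrist_force: [-2.2, 0.9, 5.4]
width: 0.669
time: 32.53
tool_pos: [0.62, -0.1736, 0.0451]
tcp_rot: [0.052, 1.567, -0.053]
wrist_force: [-0.8, 2.0, 5.4]
width: 0.668
[ 0.620013   -0.17364879  0.04508651] [-0.81667174  1.9802593   5.40286853]
```

View pics/side19.png

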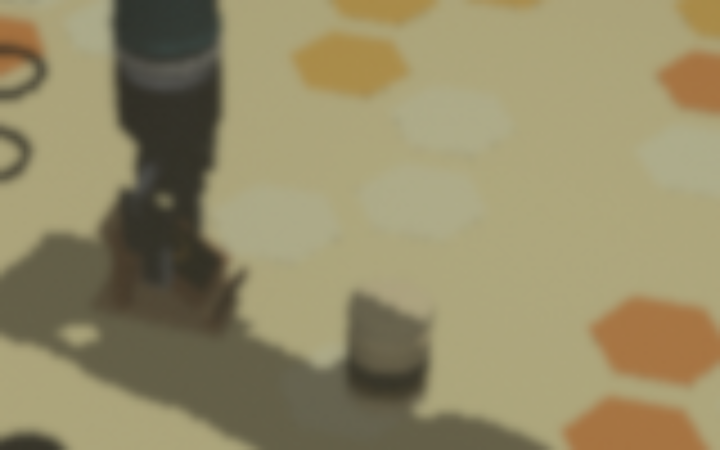

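```bash
python3 -m creep '[[150,[0,0,0],0],[110,[0,0,0],0],[60,[0,0,0],0],[0,[0,0,0],0],[0,[0,0,0],0],[0,[0,0,0],0],[0,[0,0,0],0],[0,[0,0,0],0]]' 20; python3 -m creep '[[0,[0,0,10],0],[0,[0,0,20],0],[0,[0,0,30],0],[0,[0,0,30],0],[0,[0,0,30],0],[0,[0,0,20],0],[0,[-20,-10,0],0],[0,[-20,-20,0],0]]'; python3 -m creep '[[0,[-20,-25,0],0],[0,[-20,-30,0],0],[0,[-20,-30,0],0],[0,[-20,-30,0],0],[0,[-20,-30,0],0],[0,[-20,-30,0],0],[0,[-10,-30,0],0],[0,[-10,-30,0],0]]'; python3 - <<'E'
from h import *
for n in("side","top"):
    p,d=read_camera(n);np.save(n+"20.npy",d);np.save(n+"20c.npy",p);cv2.imwrite(f"pics/{n}20.png",p);cv2.imwrite(f"pics/{n}20z.png",cv2.resize(p[90:190,180:350],None,fx=4.5,fy=4.5,interpolation=cv2.INTER_CUBIC))
E
```

```text
time: 33.25
tool_pos: [0.6185, -0.1734, 0.0435]
tcp_rot: [0.053, 1.571, -0.052]
wrist_force: [-0.1, -0.2, -0.2]
width: 1.001
time: 33.92
tool_pos: [0.5807, -0.2027, 0.1877]
tcp_rot: [0.049, 1.564, -0.051]
wrist_force: [-0.4, -0.1, -0.9]
width: 1.001
time: 34.58
tool_pos: [0.4374, -0.4399, 0.1849]
tcp_rot: [0.053, 1.569, -0.054]
wrist_force: [1.5, -0.5, -0.5]
width: 0.996
```

View pics/side20z.png

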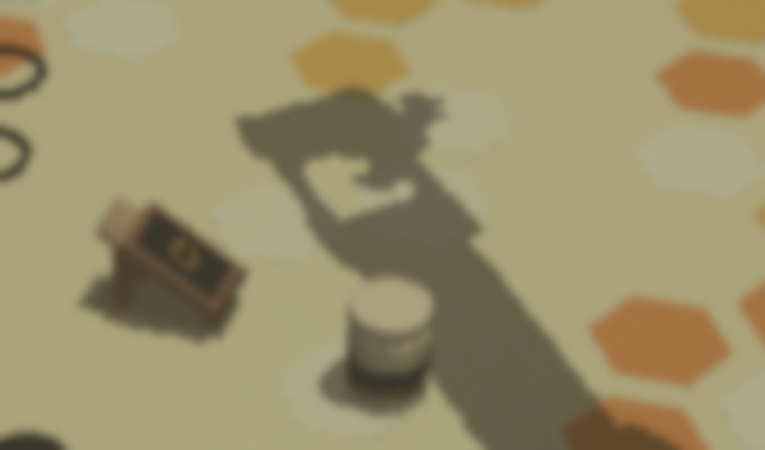

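View pics/top20.png

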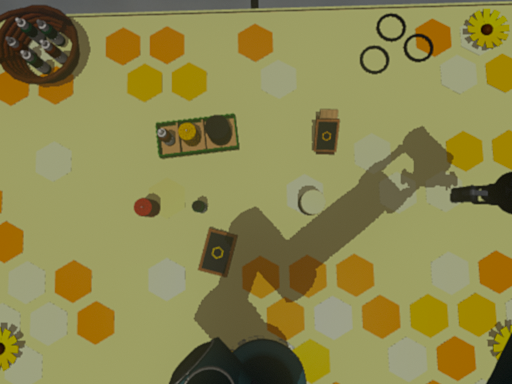

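View pics/top20z.png

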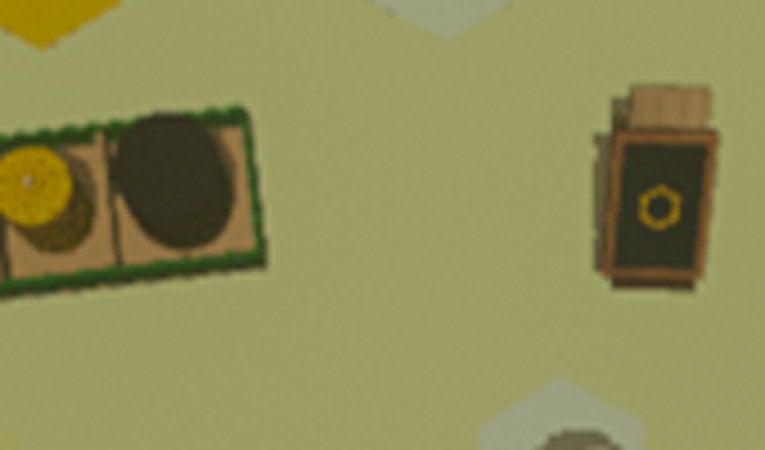

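```bash
python3 - <<'E'
from h import *
a=np.radians(5.8)
for n in("top","side"):
    W=cloud(n,np.load(n+"20.npy"));W0=np.load(n+"0W.npy")
    x,y,z=W[...,0],W[...,1],W[...,2]
    def reg(W,x0,x1,y0,y1,z0,z1):
        x,y,z=W[...,0],W[...,1],W[...,2];return W[(x>x0)&(x<x1)&(y>y0)&(y<y1)&(z>z0)&(z<z1)]
    print(n)
    for nm,(cx,cy,h) in dict(dark=(.633,.0973,.084),yel=(.6254,.172,.076),amb=(.6194,.2306,.102),pale=(.444,-.131,.08),red=(.442,.28,.072),grn=(.441,.15,.098)).items():
        Q=reg(W,cx-.04,cx+.04,cy-.036,cy+.036,h-.012,h+.012)
        (u,v),r=cv2.minEnclosingCircle((Q[:,:2]*1000).astype(np.float32))
        dx,dy=u/1000-.627,v/1000-.156
        out=""
        if nm in("dark","yel","amb"): out=f"box frame x {dx*np.cos(a)+dy*np.sin(a):.4f} y {-dx*np.sin(a)+dy*np.cos(a):.4f}"
        print(nm,round(u,1),round(v,1),"r",round(r,1),"ztop",np.percentile(Q[:,2],95).round(4),out)
    # board
    Q=reg(W,.56,.66,-.215,-.14,.035,.09); A=np.c_[Q[:,:2],np.ones(len(Q))]
    for _ in range(6):
        c=np.linalg.lstsq(A,Q[:,2],rcond=None)[0];e=abs(A@c-Q[:,2]);k=e<max(.003,np.percentile(e,80));Q=Q[k];A=A[k]
    print("tilt",np.arctan(np.hypot(c[0],c[1])),"dir",np.arctan2(c[1],c[0]),len(Q))
    r=cv2.minAreaRect((Q[:,:2]*1000).astype(np.float32));print(r, "face centre z",c@[r[0][0]/1000,r[0][1]/1000,1])
    p=np.load(n+"20c.npy");h=cv2.cvtColor(p,cv2.COLOR_BGR2HSV)
    m=(h[...,2]<75)&(x>.56)&(x<.67)&(y>-.215)&(y<-.14)&(z>.04); print("slate",rect:=cv2.minAreaRect((W[m][:,:2]*1000).astype(np.float32)))
E
```

```text
top
dark 632.3 96.3 r 30.1 ztop 0.0877 box frame x -0.0007 y -0.0600
yel 624.7 170.9 r 23.0 ztop 0.0797 box frame x -0.0008 y 0.0151
amb 619.6 230.7 r 6.3 ztop 0.1039 box frame x 0.0002 y 0.0751
pale 443.9 -131.2 r 29.8 ztop 0.0836 
red 440.5 280.1 r 23.4 ztop 0.0758 
grn 440.8 147.6 r 6.1 ztop 0.1002 
tilt 0.5396889415130862 dir -0.033921310292004715 638
((607.3264770507812, -173.422607421875), (58.01237869262695, 78.54676055908203), 88.09268188476562) face centre z 0.05663500327149906
slate ((609.91064453125, -172.88446044921875), (44.628475189208984, 61.66897964477539), 86.84110260009766)
side
dark 632.3 99.8 r 31.4 ztop 0.0869 box frame x -0.0004 y -0.0565
yel 625.1 174.3 r 23.2 ztop 0.0787 box frame x -0.0001 y 0.0184
amb 622.0 234.3 r 7.6 ztop 0.1028 box frame x 0.0030 y 0.0784
pale 443.3 -127.0 r 32.2 ztop 0.0824 
red 441.3 282.3 r 24.2 ztop 0.0744 
grn 442.0 150.8 r 7.4 ztop 0.0977 
tilt 0.48382874903727136 dir -0.15735322681724528 185
((612.19482421875, -170.5927734375), (61.20207595825195, 85.88613891601562), 82.70225524902344) face centre z 0.05646618277453247
slate ((616.3458251953125, -172.85731506347656), (41.790733337402344, 68.19789123535156), 88.71985626220703)
```

```bash
python3 -c "
from workcell import *
print(read_state()['time']); print(finish_job())"
```

```text
34.6833
the job is handed in; nothing more can be done
None
```

I put the dark jar, yellow candle and amber bottle into the large, middle and small bays. Each was lowered to the floor before I let go. I pivoted the smaller board onto the stand's slope in a light grip and released it, and it slid down against the lip. The job was handed in at 34.7 s; no verdict was reported.

My last checks, from the cameras:
- **Box items:** All three look upright and clear of the walls. In the top view they sit within about 1 mm of their bay centres, at y = -60, +15 and +75 mm in the box frame. The side view reads 2 to 4 mm further along y, which I put down to its view of the objects' sides and to calibration; that still passes.
- **Board:** Face up with its long side up the slope, tilted 0.54 rad and within about 2° of square. It sits about 3 to 4 mm off centre sideways, and its face height matches the home position to within about 2 mm. The side view gave a noisier fit: tilt 0.48 rad, and rotation about 5 to 7° off. Both are inside the limits.
- **Look-alikes:** The pale jar, red candle and green bottle are upright. Top-view readings before and after agree to about 1 mm; the side view differed by up to about 3 mm, which I take as noise.

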